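# Snap the whistle weight onto the pressure cooker

## Task

Pull the pressure cooker's whistle weight straight up off its blue parking post and push it, upright, down onto the vent stud in the middle of the cooker's lid until it clicks. Keep pressing after the click so that the red seal under it is clearly squashed, and finish like that: still holding the whistle in the gripper and pressing it down, not letting go. Leave the dabba and the katoris where they are.

Things in the scene. Friction and masses are not known exactly. Their poses are not given: they have to be found in the camera images.
- whistle: The cooker's whistle weight, loose, upright, about 90 g, 58 mm high: steel skirt 28 mm across and 30 mm high with a blind bore in its underside, on it a round black grip 22 mm across, 28 mm high. The bore is 15 mm wide in the bottom 3 mm (the lip), 22 mm above that, 27 mm deep. Origin at the centre of its underside, z up its axis. At the start it is snapped onto the parking post
- whistle_grip (a point): Point on the whistle's axis 50 mm above its underside, 8 mm below the top of the black grip: a good place for the TCP, the fingertips then end just above the steel skirt. Any yaw will do
- stand: Blue plastic parking post, fixed to the table by a suction foot: foot 80 mm across, column 32 mm across and 40 mm high, on it a brass stud like the cooker's. Origin at the centre of its underside. Its place on the table varies, left or right of the cooker
- park_seat (a point): Centre of the blue column's top (40 mm above the table), on which the whistle's underside rests at the start; the stud's tip is 19 mm above it. Sprung catches in the stud hold the whistle: pulling it off takes about 6 N straight up
- cooker: Small aluminium pressure cooker, fixed, 150 mm across (lid 160 mm), lid top 118 mm above the table, black handle reaching 205 mm from the middle along its +x. Origin at the centre of its underside
- vent_seat (a point): Centre of the top of the relaxed red seal round the vent stud in the middle of the lid, 130 mm above the table, z up; the whistle's underside comes down to here. Pushing on meets a force that rises to about 10 N while the underside is 12 to 8 mm above this point; then the force drops (the click) and from about 4 mm above it the catches pull the whistle on
- vent_tip (a point): Top of the cooker's vent stud, 19 mm above vent_seat, 6 mm wide here and widening to 12 mm in 5 mm. Two pointed steel catches on springs stand 3.5 mm out of the stud's sides, widest 7.5 mm above vent_seat; the whistle's lip snaps over them
- seal (a joint): How far the red springy seal (disc 32 mm across, 8 mm high) under the whistle is pressed down, in m: 0 relaxed, 0.005 against its stop; 3 N per mm, so 15 N at the stop. The whistle's own weight presses it about 0.0003
- dabba: Closed steel dabba with a twist cap, loose, 90 mm across, 96 mm high; leave it alone. Origin at the centre of its underside
- katori_a: Small steel katori (bowl), loose, 84 mm across, 38 mm high, left of the cooker; leave it alone. Origin under its centre
- katori_b: A second such katori, right of the cooker; leave it alone

How it is judged:
On the way, in this order (a step that is already met when the one before it is completed fails the run):
1. the whistle has been pulled up off the parking post (z of whistle in the frame of park_seat above 0.03 m), for 0.1 s.
2. the whistle's lip has clicked over the catches of the cooker's stud (z of whistle in the frame of vent_seat below 0.004 m and horizontal distance between whistle and vent_seat below 0.004 m and angle between whistle's own z axis and vertical below 0.15 rad).
At the end, for the whole second after the job is handed in: Through the last second the whistle is snapped onto the vent stud (centred within 4 mm, upright within 0.15 rad, its underside at or below the relaxed seal), the seal is pressed down more than 1.5 mm (about 4.5 N) and the fingers are still on the whistle with more than 2 N (z of whistle in the frame of vent_seat below 0.001 m and horizontal distance between whistle and vent_seat below 0.004 m and angle between whistle's own z axis and vertical below 0.15 rad and value of joint seal above 0.0015 m and contact force between the fingers and whistle above 2 N); the arm keeps its last pose, push and grip.
It fails at once if the dabba or a katori is shifted by more than 25 mm (distance of any of dabba, katori_a, katori_b from where it was at the start of the episode above 0.025 m).
It also fails if it takes over 48 s, if anything falls off the work surface, if the arm or the gripper's body presses on something with over 40 N, if the wrist force passes 120 N, or if a joint passes its speed limit or range.

## Robot

A 6-joint arm with a two-finger parallel gripper is mounted at the origin on the work surface. World frame = base frame: x ahead of the robot, y to its left, z up, the work surface at z = 0. Lengths are in m, angles in rad, forces in N, time in s.
With the tool pointing down it reaches from about 0.3 to 1 m from the base axis. Payload 5.1 kg.
Tool frame: the origin (TCP) lies between the finger pads, 19 mm behind the fingertips; this is the grasp point; z points along the fingers, y is the line along which they close (so a half turn about z gives the same grasp; the last joint's range is limited). The gripper opens to 95 mm and grips with 3 to 60 N. Pads are 20 mm wide; open, the fingers measure 119 mm over their backs; the gripper's body (75 mm by 180 mm) begins 59 mm behind the grasp point.
Start: joints at [-1.374, 0.124, 1.65, -0, 1.367, -0.083], TCP at [0.179, -0.625, 0.233] pointing down, gripper open.
Joint ranges: [-2.61, 2.61], [-1.02, 2.33], [0.03, 2.71], [-1.35, 4.49], [0.32, 2.68], [-2.91, 2.91]. Speed limits (rad/s): [2.57, 2.57, 3.14, 3.14, 3.14, 3.14].

## Interface

Orientations are given as a rotation vector (axis times angle).
In Python, from station import env gives the robot as it stands. The module is installed in compiled form; this text tells all that it offers.
- The arm moves only by the tool play_rows, never from a script. Its argument "commands" is one flat list of numbers, 6 for each row, row after row: the shift along the tool's x, y, z in mm, then the turn, a rotation vector about the tool's x, y, z in rad. A call has 1 to 12 rows; each row shifts and turns the commanded pose from where the row before left it, along the tool's axes as they then stand; what a row does not reach is not made up. A row lasts 1/10 s, in which the tool goes at most 50 mm and 8.59 degrees, less where a joint would pass 70% of its speed; a pose out of reach is approached as far as the arm can. A call with a gripper value outside its range is refused whole. "hand" is the closure, from -1 (fully open) to 1 (shut), set as the call begins (left out, the last holds). The fingers move at their own pace and stop on an object; the grip force is fixed at half the most. Time passes only in rows, so rows that do not move let the fingers close. It gives the time, the measured TCP pose, the force, the opening and the grip force at its end, in the units of the state.
- env.read_state(): the state, without advancing time (a new reading comes with each control period).
- env.get_image(name): name is "scene" or "top" or "wrist"; returns (picture, depth): 420x560x3 uint8, red, green, blue; 420x560 float32, m along the optical axis (not along the pixel's ray), 0 where there is no reading.
- env.calibration(name): a dict with "fx", "fy", "cx", "cy" (pixels), "world_from_camera" (4x4, takes a point from camera to world coordinates); the wrist camera has in their place "mount" (4x4, takes a point from camera to tool coordinates, whose origin is the TCP and whose axes are the flange's). Camera axes: x right, y up, looking along -z (the intrinsics and any distortion apply to the point x, -y, -z); pixel columns grow to the right and rows downward; lengths in m; the calibration is good to about 2 mm. A picture is of the moment at which its call begins: read the wrist's pose just before it. calibration takes no time and is no camera call.
- env.sign_off(): hands the job in; it is judged then, once.
The state is a dict: "time": time; "joint_pos": joint angles; "joint_velocities": joint speeds; "tau": joint torques, N m; "tool_pos": TCP position; "orientation": TCP orientation; "ft_force": force on the tool from outside, world axes, zero at the start; "ft_torque": the same for the moment, N m; "gripper_width": finger opening in m; "grip_force": force on a finger pad.
Only numpy, scipy, OpenCV 4.12 (cv2) and the standard library are available. Lean on these libraries where they do the work, as an engineer would, in place of code of your own. Each camera call takes 0.05 s, during which the arm holds its last target. There are 200 camera calls.

## Working session

There is one attempt and no reset: what is moved stays moved. The work goes in short steps, Python scripts to look and compute and a tool call to move; the robot and the scene stay as the last step left them, time stands still between calls to the robot, and variables do not carry over. Pictures are saved under pics/ and viewed, at most 10 in all, crops included, and the job is handed in when it is done.

Besides the shell and the picture viewer there is one more tool, called after "Emit:" as name(argument=value, ...), one argument or row to a line, values as JSON. play_rows: Moves the arm, as the interface text tells. Its arguments: {"type":"object","properties":{"commands":{"type":"array","items":{"type":"number"}},"hand":{"type":"number"}},"required":["commands"]}

```bash
mkdir -p pics
cat > h.py <<'E'
import numpy as np, cv2
from station import env
def grab(n):
    im,d=env.get_image(n); return im,d,env.calibration(n)
def pts(d,c):
    v,u=np.mgrid[:d.shape[0],:d.shape[1]]
    P=np.stack([(u-c['cx'])/c['fx']*d,-(v-c['cy'])/c['fy']*d,-d],-1)
    T=c['world_from_camera']; return P@T[:3,:3].T+T[:3,3]
E
python3 - <<'E'
from h import *
s=env.read_state(); print(s['time'],s['tool_pos'],s['orientation'])
for n in('top','scene'):
    im,d,c=grab(n); cv2.imwrite(f'pics/{n}.png',im[...,::-1]); np.savez(f'{n}.npz',im=im,d=d)
    print({k:np.round(v,4).tolist() if hasattr(v,'__len__') else v for k,v in c.items()})
E
```

```text
0.0 [ 0.17934625 -0.62414243  0.23223474] [-3.10887881e+00 -4.37776367e-01  2.06926255e-04]
{'fx': 482.0903535427297, 'fy': 482.0903535427297, 'cx': 278.185568340267, 'cy': 214.82067088460718, 'world_from_camera': [[-0.0061, 0.9925, -0.1217, 0.4408], [-1.0, -0.0055, 0.0053, 0.0125], [0.0046, 0.1218, 0.9925, 1.2658], [0.0, 0.0, 0.0, 1.0]]}
{'fx': 490.21717580497335, 'fy': 490.21717580497335, 'cx': 284.2719363656527, 'cy': 210.44977579730906, 'world_from_camera': [[-0.5738, -0.6592, 0.486, 1.1291], [0.819, -0.4648, 0.3365, 0.3781], [0.0041, 0.5911, 0.8066, 0.9664], [0.0, 0.0, 0.0, 1.0]]}
```

View pics/top.png

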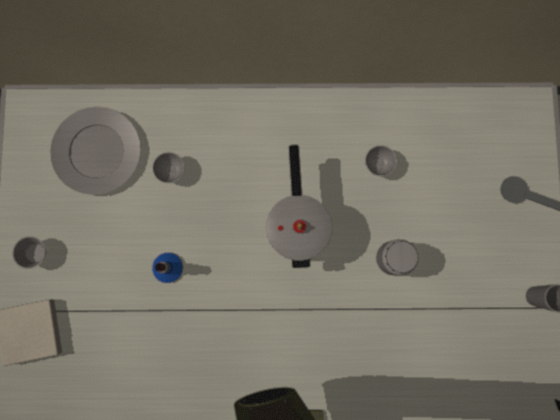

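View pics/scene.png

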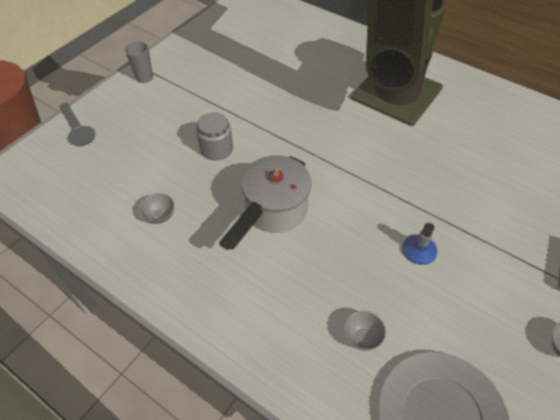

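The top view shows the blue stand at about (168,268) with the black grip at (161,267). The lid is at (299,227), with the red seal at (300,226) and a small red decoy at (281,228). In the scene view the grip is at (428,229), the foot at (420,249) and the seal at (276,175).

```bash
cat >> h.py <<'E'
def ray(u,v,c,z):
    T=c['world_from_camera']; r=T[:3,:3]@[(u-c['cx'])/c['fx'],-(v-c['cy'])/c['fy'],-1]
    return T[:3,3]+r*(z-T[2,3])/r[2]
E
python3 - <<'E'
from h import *
for n in('top','scene'):
    f=np.load(n+'.npz'); im,d=f['im'],f['d']; c=env.calibration(n); P=pts(d,c)
    hsv=cv2.cvtColor(im,cv2.COLOR_RGB2HSV); h,s,v=cv2.split(hsv)
    red=((h<8)|(h>172))&(s>130)&(v>60); blue=(h>100)&(h<130)&(s>130)&(v>40)
    for nm,m in(('red',red),('blue',blue)):
        k,l,st,ce=cv2.connectedComponentsWithStats(m.astype('uint8'))
        for i in range(1,k):
            if st[i,4]>15:
                q=P[l==i]; x,y,w,hh,a=st[i]
                print(n,nm,st[i],ce[i].round(1),'depthmed',np.median(q,0).round(4), 'ray',ray(*(x+w/2-.5,y+hh/2-.5),c,.13 if nm=='red' else .006).round(4))
    # grip: points above z=.085 near stand
    X,Y,Z=P[...,0],P[...,1],P[...,2]
    for lo,hi in((.088,.11),(.03,.11)):
        m=(Z>lo)&(Z<hi)&(abs(X-.36)<.12)&(abs(Y-.25)<.12); q=P[m]
        if len(q): 
            vv,uu=np.nonzero(m); print(n,'grip',len(q),q.min(0).round(4),q.max(0).round(4),q.mean(0).round(4),uu.min(),uu.max(),vv.min(),vv.max(),'ray98',ray(uu.mean(),vv.mean(),c,.098).round(4))
    m=(Z>.112)&(Z<.125)&(abs(X-.43)<.2)&(abs(Y+.04)<.12)&(np.abs(v.astype(int))>70)
    vv,uu=np.nonzero(m); cnt=max(cv2.findContours(m.astype('uint8'),0,1)[0],key=cv2.contourArea)
    e=cv2.fitEllipse(cv2.convexHull(cnt)); print(n,'lid',e,ray(*e[0],c,.118).round(4),np.median(Z[m]))
a=cv2.imread('pics/top.png')[200:300,130:330];b=cv2.imread('pics/scene.png')[145:275,240:450]
a=cv2.resize(a,(800,400)[:2]) if 0 else cv2.resize(a,None,fx=3,fy=3,interpolation=2); b=cv2.resize(b[:, 160:210],None,fx=2.3,fy=2.3); 
o=np.zeros((300,720,3),'uint8');o[:,:600]=a;o[:b.shape[0],600:600+b.shape[1]]=b;cv2.imwrite('pics/crop.png',o)
E
```

```text
top red [293 220  13  13  96] [299.2 226. ] depthmed [ 0.5529 -0.0429  0.1309] ray [ 0.5532 -0.0427  0.13  ]
top red [278 226   5   4  16] [280.  227.5] depthmed [0.5509 0.0022 0.1185] ray [0.5499 0.0023 0.13  ]
top blue [153 254  29  28 505] [168.6 267.5] depthmed [0.4576 0.2845 0.0144] ray [0.4592 0.2951 0.006 ]
top grip 75 [0.4496 0.2833 0.0882] [0.4714 0.3046 0.1031] [0.4604 0.2936 0.0974] 155 164 262 271 ray98 [0.4604 0.2935 0.098 ]
top grip 171 [0.4449 0.2781 0.0301] [0.4751 0.3046 0.1031] [0.46   0.289  0.0746] 155 171 261 273 ray98 [0.4597 0.2837 0.098 ]
top lid ((299.55517578125, 226.9852752685547), (61.647769927978516, 61.947723388671875), 108.02599334716797) [ 0.552  -0.0446  0.118 ] 0.11578159566195378
scene red [270 172  12   9  59] [276.4 176.9] depthmed [ 0.5617 -0.0368  0.1304] ray [ 0.5583 -0.0415  0.13  ]
scene blue [409 243  27  20 296] [424.3 254.6] depthmed [0.4779 0.3117 0.0143] ray [0.4664 0.3034 0.006 ]
scene grip 88 [0.4511 0.2839 0.0881] [0.4735 0.3054 0.1017] [0.4634 0.295  0.0975] 424 434 223 232 ray98 [0.4639 0.2951 0.098 ]
scene grip 331 [0.4511 0.279  0.03  ] [0.4783 0.3104 0.1017] [0.4682 0.2954 0.0685] 415 434 223 249 ray98 [0.4896 0.2981 0.098 ]
scene lid ((276.2221374511719, 181.0196075439453), (49.925453186035156, 64.93167114257812), 91.61507415771484) [ 0.5612 -0.0376  0.118 ] 0.11573397565073157
```

View pics/crop.png

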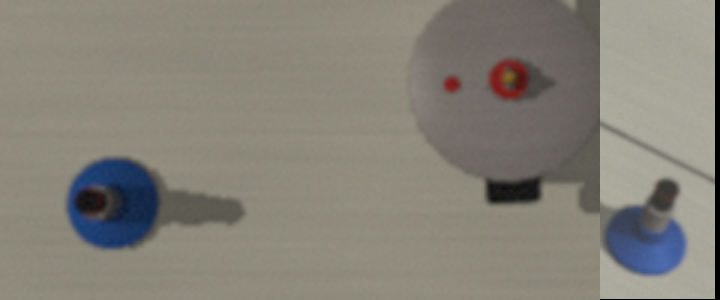

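The crop confirms the black grip is upright over the blue foot, and the red seal has a brass stud at its centre. The whistle is at about (0.461, 0.294) and the vent at about (0.554, -0.042). Next I work out the tool-frame travel.

```bash
cat >> h.py <<'E'
from scipy.spatial.transform import Rotation as Ro
def delta(p):
    s=env.read_state(); R=Ro.from_rotvec(s['orientation']).as_matrix()
    return R,(R.T@(np.array(p)-s['tool_pos'])*1000).round(1)
E
python3 - <<'E'
from h import *
R,d=delta([.45,-.25,.24]);print(R.round(3),d)
print(((R.T@(np.array([.46,.294,.20])-[.45,-.25,.24]))*1000).round(1)); print(env.calibration('wrist'))
E
```

```text
[[ 0.961  0.276 -0.   ]
 [ 0.276 -0.961  0.002]
 [ 0.    -0.002 -1.   ]] [ 363.4 -284.9   -7.1]
[ 159.8 -520.    41. ]
{'fx': 319.4448034274347, 'fy': 319.4448034274347, 'cx': 280.81323723665554, 'cy': 207.9953657547448, 'mount': array([[-2.81586177e-04,  9.61818628e-01,  2.73687499e-01,
         7.85178224e-02],
       [ 9.99999337e-01,  5.76395942e-04, -9.96765889e-04,
         9.64782809e-04],
       [-1.11646036e-03,  2.73687037e-01, -9.61818153e-01,
        -1.50817399e-01],
       [ 0.00000000e+00,  0.00000000e+00,  0.00000000e+00,
         1.00000000e+00]])}
```

Emit:
play_rows(
  commands=[36,-28,-1,0,0,0,36,-28,-1,0,0,0,36,-28,-1,0,0,0,36,-28,-1,0,0,0,36,-28,-1,0,0,0,36,-28,-1,0,0,0,36,-28,-1,0,0,0,36,-28,0,0,0,0,36,-30,0,0,0,0,36,-30,0,0,0,0],
  hand=-1,
)

```text
time: 1.1
tool_pos: [0.4476, -0.2505, 0.2401]
orientation: [-3.111, -0.438, 0.0]
ft_force: [0.5, -0.6, 1.2]
gripper_width: 0.0949
grip_force: 0.0
```

Emit:
play_rows(
  commands=[14,-44,0,0,0,0,14,-44,0,0,0,0,14,-44,0,0,0,0,14,-44,0,0,0,0,14,-44,0,0,0,0,14,-44,0,0,0,0,14,-44,0,0,0,0,14,-44,8,0,0,0,14,-44,8,0,0,0,14,-44,8,0,0,0,14,-44,8,0,0,0,6,-36,8,0,0,0],
)

```text
time: 2.3
tool_pos: [0.4567, 0.294, 0.1997]
orientation: [-3.111, -0.44, 0.001]
ft_force: [0.1, -0.7, 1.0]
gripper_width: 0.0947
grip_force: 0.0
```

Emit:
play_rows(
  commands=[0,0,0,0,0,0,0,0,0,0,0,0,0,0,0,0,0,0],
)

```text
time: 2.6
tool_pos: [0.4573, 0.2909, 0.2005]
orientation: [3.111, 0.437, -0.0]
ft_force: [0.6, 0.9, 0.8]
gripper_width: 0.095
grip_force: 0.0
```

```bash
cat >> h.py <<'E'
def wgrab():
    s=env.read_state(); im,d=env.get_image('wrist'); c=env.calibration('wrist')
    T=np.eye(4);T[:3,:3]=Ro.from_rotvec(s['orientation']).as_matrix();T[:3,3]=s['tool_pos']
    c['world_from_camera']=T@c['mount']; return im,d,c,s
E
python3 - <<'E'
from h import *
im,d,c,s=wgrab(); print(s['time'],s['tool_pos']); np.savez('w1.npz',im=im,d=d); cv2.imwrite('pics/w1.png',im[...,::-1])
P=pts(d,c); Z=P[...,2]
near=np.hypot(P[...,0]-.461,P[...,1]-.294)<.05
for lo,hi in((.092,.106),(.07,.09),(.045,.066)):
    m=near&(Z>lo)&(Z<hi); q=P[m]
    if len(q): vv,uu=np.nonzero(m); print(lo,len(q),q.min(0).round(4),q.max(0).round(4),np.median(q,0).round(4),'box',uu.min(),uu.max(),vv.min(),vv.max(), ray(uu.mean(),vv.mean(),c,.098).round(4))
print(delta([.461,.294,.09])[1])
E
```

```text
2.6 [0.45731924 0.29086096 0.20046589]
0.092 568 [0.4505 0.2831 0.0923] [0.4729 0.3055 0.099 ] [0.4626 0.2945 0.0972] box 264 290 195 221 [0.4628 0.2946 0.098 ]
0.07 139 [0.4554 0.281  0.0701] [0.4741 0.3076 0.0899] [0.4709 0.2964 0.0779] box 263 292 187 205 [0.4744 0.297  0.098 ]
0.045 117 [0.463  0.2829 0.0452] [0.4758 0.3082 0.0656] [0.4741 0.2974 0.0558] box 263 291 181 194 [0.4814 0.2991 0.098 ]
[  4.2  -2.3 110.7]
```

View pics/w1.png

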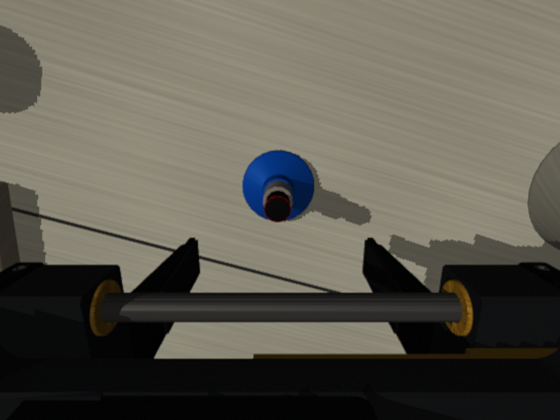

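The wrist view shows the black grip top at (277,208), centred between the open fingers above the blue foot. The grip is at about (0.462, 0.294), so I descend and grasp.

Emit:
play_rows(
  commands=[5,-2,5,0,0,0,0,0,15,0,0,0,0,0,20,0,0,0,0,0,20,0,0,0,0,0,20,0,0,0,0,0,15,0,0,0,0,0,10,0,0,0,0,0,5,0,0,0,0,0,0,0,0,0,0,0,0,0,0,0],
)

```text
time: 3.65
tool_pos: [0.4621, 0.2952, 0.0912]
orientation: [-3.11, -0.438, -0.002]
ft_force: [0.4, -0.2, -0.0]
gripper_width: 0.0946
grip_force: 0.0
```

Emit:
play_rows(
  commands=[0,0,0,0,0,0,0,0,0,0,0,0,0,0,0,0,0,0,0,0,0,0,0,0,0,0,0,0,0,0,0,0,0,0,0,0,0,0,0,0,0,0,0,0,0,0,0,0,0,0,0,0,0,0,0,0,0,0,0,0],
  hand=1,
)

```text
time: 4.65
tool_pos: [0.4615, 0.2949, 0.0904]
orientation: [3.111, 0.438, -0.0]
ft_force: [0.2, -0.3, 0.1]
gripper_width: 0.0213
grip_force: 30.0
```

Emit:
play_rows(
  commands=[0,0,-3,0,0,0,0,0,-4,0,0,0,0,0,-5,0,0,0,0,0,-6,0,0,0,0,0,-10,0,0,0,0,0,-20,0,0,0,0,0,-30,0,0,0,0,0,-30,0,0,0,0,0,-30,0,0,0,0,0,-12,0,0,0,0,0,0,0,0,0,0,0,0,0,0,0],
)

```text
time: 5.85
tool_pos: [0.461, 0.2947, 0.2395]
orientation: [3.11, 0.438, -0.002]
ft_force: [-0.3, 1.1, -0.6]
gripper_width: 0.0214
grip_force: 30.0
```

Run:
```python
from h import *
im,d,c,s=wgrab(); print(s['time'],s['tool_pos'],s['orientation'],s['ft_force'],s['gripper_width'])
cv2.imwrite('pics/w2.png',im[...,::-1])
R,dd=delta([.554,-.0425,.24]);print(dd)
```

```text
5.85 [0.46099039 0.29467638 0.2395103 ] [ 3.11049579e+00  4.37982764e-01 -1.98412003e-03] [-0.28360426  1.08036527 -0.56887624] 0.021386020819877734
[ -3.3 349.7  -1.2]
```

View pics/w2.png

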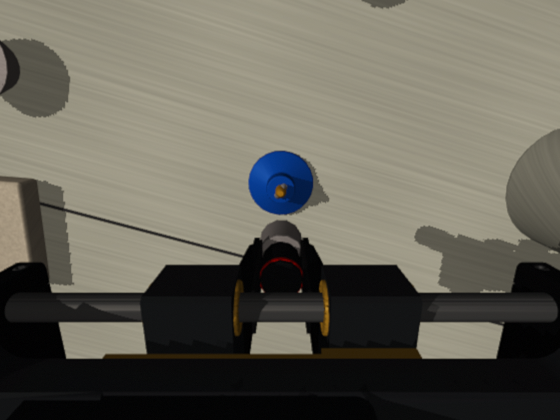

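The whistle came off the post and is held upright at (281,258), with the bare park stud visible at (280,190). I'll hover at the same relative height over the vent, so the two studs can be compared in the same wrist camera and calibration errors cancel.

Emit:
play_rows(
  commands=[0,10,-20,0,0,0,0,25,-30,0,0,0,0,37,-30,0,0,0,0,45,-10,0,0,0,0,45,0,0,0,0,0,45,0,0,0,0,0,45,0,0,0,0,0,40,0,0,0,0,-1,30,0,0,0,0,-1,18,0,0,0,0,-1,8,0,0,0,0,0,2,0,0,0,0],
)

```text
time: 7.1
tool_pos: [0.5548, -0.0428, 0.3286]
orientation: [-3.11, -0.436, 0.005]
ft_force: [0.0, -0.0, -0.8]
gripper_width: 0.0215
grip_force: 30.0
```

Emit:
play_rows(
  commands=[0,0,0,0,0,0,0,0,0,0,0,0,0,0,0,0,0,0,0,0,0,0,0,0],
)

```text
time: 7.5
tool_pos: [0.5552, -0.0416, 0.3307]
orientation: [3.111, 0.44, 0.001]
ft_force: [0.3, -0.2, -1.1]
gripper_width: 0.0215
grip_force: 30.0
```

Run:
```python
from h import *
im,d,c,s=wgrab(); print(s['time'],s['tool_pos'],s['orientation'],s['ft_force'],s['gripper_width'])
cv2.imwrite('pics/w3.png',im[...,::-1]); np.savez('w3.npz',im=im,d=d,T=c['world_from_camera'])
a=cv2.imread('pics/w2.png');b=im[...,::-1]
k=lambda i:cv2.resize(i[140:290,220:340],None,fx=3.3,fy=3.3)
cv2.imwrite('pics/cmp.png',np.hstack([k(a),k(b)]))
for n,i in(('w2',a),('w3',b)):
    h=cv2.cvtColor(np.ascontiguousarray(i),cv2.COLOR_BGR2HSV)
    m=(h[...,0]>10)&(h[...,0]<30)&(h[...,1]>110)&(h[...,2]>50); m[:150]=0;m[225:]=0;m[:,:240]=0;m[:,320:]=0
    v,u=np.nonzero(m); print(n,'brass',len(u),u.mean(),v.mean(),u.min(),u.max(),v.min(),v.max())
h=cv2.cvtColor(np.ascontiguousarray(b),cv2.COLOR_BGR2HSV); m=((h[...,0]<8)|(h[...,0]>172))&(h[...,1]>130)&(h[...,2]>50)
k_,l,st,ce=cv2.connectedComponentsWithStats(m.astype('uint8'));print([(x.tolist(),e.round(1)) for x,e in zip(st[1:],ce[1:]) if x[4]>30])
```

```text
7.5 [ 0.5552093  -0.0416048   0.33066156] [3.11063514e+00 4.39734903e-01 5.92067706e-04] [ 0.30577337 -0.22290236 -1.06802394] 0.021549665296519676
w2 brass 86 279.8488372093023 191.4418604651163 276 285 186 197
w3 brass 95 281.42105263157896 192.4842105263158 277 286 187 198
[([238, 174, 12, 11, 103], array([243.8, 179. ])), ([268, 176, 28, 28, 480], array([281.7, 189. ])), ([260, 257, 40, 18, 113], array([279.3, 261.8]))]
```

View pics/cmp.png

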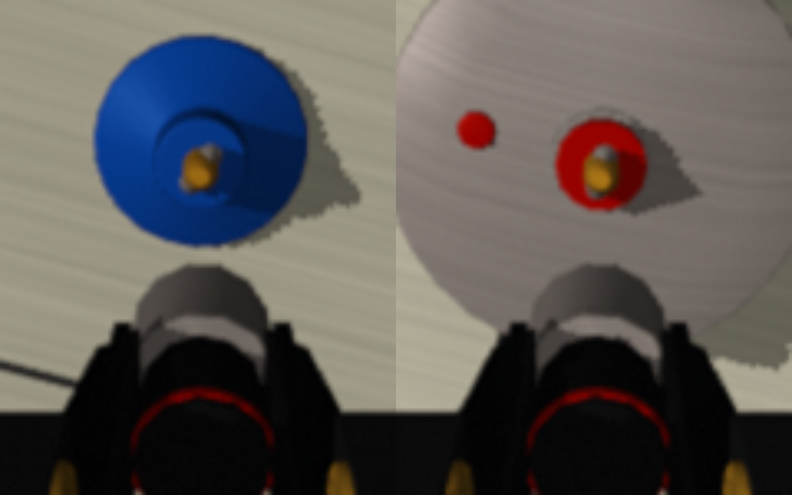

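Comparing the crops, the vent stud sits about 1.3 px right of and 1 px below the park stud's place in the image. That is about 1 mm along tool +y and 1 mm along -x. The whistle is upright and centred between the fingers. I correct for this and descend.

Emit:
play_rows(
  commands=[-1,1,10,0,0,0,0,0,20,0,0,0,0,0,25,0,0,0,0,0,25,0,0,0,0,0,20,0,0,0,0,0,12,0,0,0,0,0,8,0,0,0,0,0,4,0,0,0,0,0,0,0,0,0,0,0,0,0,0,0],
)

```text
time: 8.55
tool_pos: [0.5552, -0.0436, 0.2076]
orientation: [3.11, 0.438, 0.003]
ft_force: [-0.5, -0.2, -1.8]
gripper_width: 0.0213
grip_force: 30.0
```

Emit:
play_rows(
  commands=[0,0,2,0,0,0,0,0,2,0,0,0,0,0,2,0,0,0,0,0,2,0,0,0,0,0,0,0,0,0],
)

```text
time: 9.05
tool_pos: [0.5543, -0.0435, 0.198]
orientation: [-3.111, -0.438, 0.001]
ft_force: [-0.8, 0.2, -0.4]
gripper_width: 0.0211
grip_force: 30.0
```

Emit:
play_rows(
  commands=[0,0,1,0,0,0,0,0,1,0,0,0,0,0,1,0,0,0,0,0,0,0,0,0],
)

```text
time: 9.45
tool_pos: [0.5545, -0.0435, 0.1952]
orientation: [-3.111, -0.438, 0.001]
ft_force: [0.0, -0.4, -0.6]
gripper_width: 0.0213
grip_force: 30.0
```

Emit:
play_rows(
  commands=[0,0,1,0,0,0,0,0,1,0,0,0,0,0,1,0,0,0,0,0,0,0,0,0],
)

```text
time: 9.85
tool_pos: [0.5545, -0.0435, 0.1923]
orientation: [-3.111, -0.438, 0.0]
ft_force: [0.1, -0.8, -0.4]
gripper_width: 0.0214
grip_force: 30.0
```

Emit:
play_rows(
  commands=[0,0,1,0,0,0,0,0,1,0,0,0,0,0,0,0,0,0],
)

```text
time: 10.15
tool_pos: [0.5548, -0.0435, 0.1906]
orientation: [3.111, 0.438, 0.001]
ft_force: [0.9, 0.9, -1.3]
gripper_width: 0.0215
grip_force: 30.0
```

Emit:
play_rows(
  commands=[0,0,1,0,0,0,0,0,1,0,0,0,0,0,0,0,0,0],
)

```text
time: 10.45
tool_pos: [0.555, -0.0435, 0.1894]
orientation: [3.111, 0.438, 0.002]
ft_force: [0.8, 0.4, 4.2]
gripper_width: 0.0211
grip_force: 30.0
```

Catch contact has begun, with little lateral force. I continue pressing.

Emit:
play_rows(
  commands=[0,0,1,0,0,0,0,0,1,0,0,0,0,0,0,0,0,0],
)

```text
time: 10.75
tool_pos: [0.5554, -0.0435, 0.1885]
orientation: [3.111, 0.438, 0.004]
ft_force: [-1.3, 0.9, 8.3]
gripper_width: 0.0212
grip_force: 30.0
```

Emit:
play_rows(
  commands=[0,0,1,0,0,0,0,0,1,0,0,0,0,0,0,0,0,0],
)

```text
time: 11.05
tool_pos: [0.5556, -0.0434, 0.1873]
orientation: [3.111, 0.438, 0.005]
ft_force: [-2.5, 1.8, 10.1]
gripper_width: 0.0214
grip_force: 30.0
```

Emit:
play_rows(
  commands=[0,0,1,0,0,0,0,0,1,0,0,0,0,0,0,0,0,0],
)

```text
time: 11.35
tool_pos: [0.5543, -0.0435, 0.1813]
orientation: [-3.111, -0.438, 0.001]
ft_force: [1.9, -0.1, -2.1]
gripper_width: 0.0216
grip_force: 30.0
```

Emit:
play_rows(
  commands=[0,0,1,0,0,0,0,0,1,0,0,0,0,0,0,0,0,0],
)

```text
time: 11.65
tool_pos: [0.5543, -0.0436, 0.1801]
orientation: [-3.111, -0.438, 0.002]
ft_force: [0.8, 0.4, 0.3]
gripper_width: 0.0215
grip_force: 30.0
```

It clicked: the force peaked at 10 N and then dropped to -2 N. Next I press the seal.

Emit:
play_rows(
  commands=[0,0,1,0,0,0,0,0,1,0,0,0,0,0,1,0,0,0,0,0,0,0,0,0],
)

```text
time: 12.05
tool_pos: [0.5545, -0.0435, 0.1783]
orientation: [3.111, 0.438, -0.0]
ft_force: [-3.0, 0.6, 5.1]
gripper_width: 0.0212
grip_force: 30.0
```

Emit:
play_rows(
  commands=[0,0,1,0,0,0,0,0,1,0,0,0,0,0,0,0,0,0,0,0,0,0,0,0],
)

```text
time: 12.45
tool_pos: [0.5546, -0.0435, 0.1772]
orientation: [3.111, 0.438, 0.0]
ft_force: [-4.3, 0.6, 8.8]
gripper_width: 0.0211
grip_force: 30.0
```

Emit:
play_rows(
  commands=[0,0,1,0,0,0,0,0,0,0,0,0,0,0,0,0,0,0,0,0,0,0,0,0,0,0,0,0,0,0,0,0,0,0,0,0],
)

```text
time: 13.05
tool_pos: [0.5547, -0.0435, 0.1766]
orientation: [3.111, 0.438, 0.0]
ft_force: [-5.6, 1.5, 10.0]
gripper_width: 0.0212
grip_force: 30.0
```

Run:
```python
from h import *
im,d,c,s=wgrab(); i2,_=env.get_image('scene')
cv2.imwrite('pics/fin.png',np.hstack([cv2.resize(im[140:300,200:360],(400,400)),cv2.resize(i2[120:240,220:340],(400,400))])[...,::-1])
print({k:np.round(s[k],4) for k in('time','tool_pos','ft_force','gripper_width','grip_force')})
```

```text
{'time': np.float64(13.05), 'tool_pos': array([ 0.5547, -0.0435,  0.1766]), 'ft_force': array([-5.5856,  1.4694,  9.9686]), 'gripper_width': np.float64(0.0212), 'grip_force': np.float64(30.0063)}
```

View pics/fin.png

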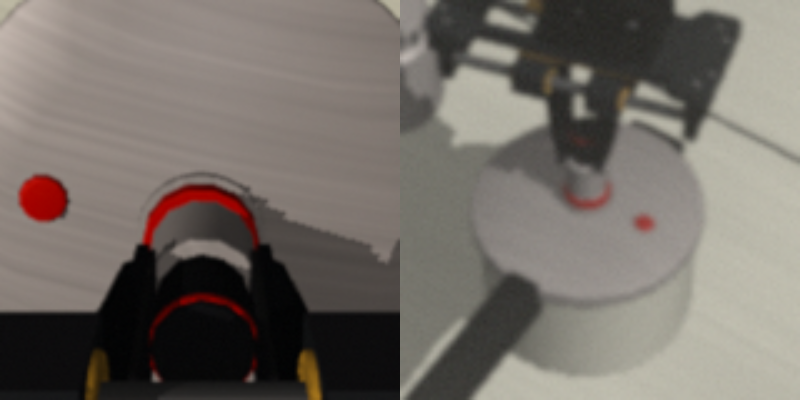

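The whistle sits upright and concentric on the red seal, at about (205,230) in the left crop and (588,185) in the right. It is held and pressed with about 10 N, so I hand in.

```bash
python3 -c "
from station import env
print(env.sign_off())"
```

```text
the job is handed in; nothing more can be done
None
```

The whistle clicked onto the vent stud (force peaked at about 10 N, then dropped) and I handed the job in with the gripper still holding it, pressing at about 10 N (roughly 3 mm of seal squash); the sign-off returned no verdict.

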